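# Clear the V-blocks and hold the tail tube down in them

### The job

Clear the V-blocks: take the sanding float off them and hang it by its handle on the double hook of the tool stand, over both prongs. Then lay the steel tube lengthwise in the V-blocks, about midway along, setting it down gently, and press it firmly down so that it bears on both sloping faces, ready for drilling. Finish while still holding it pressed there, and leave everything else on the bench where it is.

Things in the scene. Friction and masses are not known exactly. Their poses are not given: they have to be found in the camera images.
- float: Hand sanding float: flat aluminium plate with grey sole, 86 x 220 mm and 16 mm thick, with a wooden D-handle on top. Origin: centre of the underside; z up, long side and handle along its y. It starts lying on top of the V-blocks, underside 62 mm above the bench. About 0.4 kg, centre of mass about 15 mm above the underside.
- float_grip (a point): Middle of the handle's grip bar, 77 mm above the float's underside. The bar is 24 mm wide (x), 22 mm high, 150 mm long (along the float's y), straight, on two posts at y = +-66 mm (18 mm thick); between the posts the opening under the bar is 114 mm long and 50 mm high.
- hook_stand: Tool stand fixed to the bench: base plate 160 x 110 x 10 mm, square yellow post 25 mm thick and 225 mm high, and near its top a double steel hook: two round prongs 10 mm thick, their centrelines 64 mm apart, with 54 mm free between them for the fingers. Origin: on the bench straight below the hook's seat. z up; the post stands 95 to 120 mm from the origin along its +x; the prongs stick out from the post towards its -x.
- hook_seat (a point): Level with the tops of the two prongs, midway between them and in the middle of their level dip, 205 mm above the bench: a handle bar hangs here on both prongs, lying across them (along the stand's y). The dip is 40 mm long along the stand's x; the turned-up tips are 32 mm off along -x and end 15 mm above this point; towards the post the prongs rise by 9 mm and run level to a 90 mm wide cross plate.
- cradle: A pair of aluminium V-blocks, 80 mm wide, each 34 mm long, with a 78 mm gap between them, fixed on one steel base plate 100 x 170 x 10 mm. Origin: centre of the base plate's underside, on the bench. z up, the V groove runs along its y. 90 degree V, open upwards, tops 62 mm above the bench.
- seat (a point): Where the middle of the tube's axis is when the tube is fully seated: 62 mm above the bench, midway between the two blocks; axes as the cradle. The gap here is free for fingers down to the base plate (10 mm above the bench). Pressing firmly means about 15 N down on the tube beyond its weight, shared by both faces.
- face_near: Slick white nylon facing strips, one on each block, on the sloping face of the V on the cradle's -x side. Body frame coincides with the cradle's. Fixed.
- face_far: Slick white nylon facing strips, one on each block, on the sloping face of the V on the cradle's +x side. Body frame coincides with the cradle's. Fixed.
- tube: Steel tube, 40 mm outside diameter, 180 mm long, about 0.22 kg, lying on the bench (it can roll). Origin: middle of its axis, 20 mm above the bench at the start; its y runs along the tube. Either end may lie to either side.
- rod_offcut: Bystander: upright white rod offcut, 25 mm thick, 70 mm tall. Origin: centre of its underside.
- sample_stack: Bystander: stack of three 50 mm square stone-like sample tiles, 33 mm tall. Origin: centre of its underside.
- adhesive: Bystander: white adhesive cartridge with a nozzle, standing, 48 mm thick, 200 mm tall. Origin: centre of its underside.
- sanding_block: Bystander: cork sanding block 110 x 60 x 28 mm. Origin: centre of its underside.
- clamp: Bystander: steel G-clamp lying flat, about 160 x 110 mm, 16 mm high. Origin: middle of its underside.
- square: Bystander: try square lying flat, 110 mm stock and 160 mm blade, 16 mm high. Origin: centre of the stock's underside.
- scraper: Bystander: scraper with wooden handle lying flat, 210 mm long, 18 mm high. Origin: about the middle of its underside.

How it is judged:
By the outcome, as a careful person would: the job done as asked, in the order asked, and still so for the second after the job is handed in, while the arm keeps its last pose, push and grip.
It also fails if it takes over 72 s, if anything falls off the work surface, if the arm or the gripper's body presses on something with over 40 N, if the wrist force passes 120 N, or if a joint passes its speed limit or range.

### The arm

A 6-joint arm with a two-finger parallel gripper is mounted at the origin on the work surface. World frame = base frame: x ahead of the robot, y to its left, z up, the work surface at z = 0. Lengths are in m, angles in degrees, forces in N, time in s.
With the tool pointing down it reaches from about 0.35 to 0.875 m from the base axis. Payload 4.2 kg.
Tool frame: the origin (TCP) lies midway between the tips of the shut fingers; the grasp point (between the pads) lies 19 mm behind it; y points along the fingers, z is the direction in which the jaws open and shut, and the axes are right-handed (so a half turn about y gives the same grasp; the last joint's range is limited). The gripper opens to 87 mm and grips with 3 to 60 N. Pads are 19 mm wide; open, the fingers measure 117 mm over their backs; the gripper's body (75 mm by 190 mm) begins 51 mm behind the grasp point.
Start: joints at [-51.818, 22.042, 0.453, 0, -68.411, -14.817], TCP at [0.248, -0.574, 0.223] pointing down, gripper open.
Joint ranges: [-179.83, 179.83], [-69.29, 118.12], [-61.27, 80.66], [-181.25, 117.63], [-171.15, -9.14], [-177.46, 177.46]. Speed limits (degrees/s): [159.86, 159.86, 180, 180, 180, 180].

### API

Orientations are given as [roll, pitch, yaw] about the fixed x, y, z axes, in that order (R = Rz(yaw) Ry(pitch) Rx(roll)).
In Python, from workcell import env gives the robot as it stands. The module is installed in compiled form; this text tells all that it offers. Calls block until the motion is done:
- env.goto(position, orientation): joint-space move of the TCP to a pose.
- env.move_straight(position, rotation=None, rate=0.15, force_limit=None): straight line of the TCP; rotation=None keeps the orientation; rate is the mean speed in m/s. With force_limit (N) it stops when the force on the tool has changed by that much, and returns True; else False.
- env.set_joints(angles): joint-space move.
- env.gripper_to(opening, grasp_force=None): opening from 0.0 (shut) to 1.0 (fully open); grasp_force is the grip in N (None keeps the last); returns when the fingers have stopped.
- env.dwell(seconds).
- env.inverse_kinematics(position, orientation): joint angles nearest the present ones, or None.
- env.read_state(): the state.
- env.grab_frame(name): name is "side" or "top" or "wrist"; returns a dict with "image" (480x640x3 uint8, blue, green, red), "fx", "fy", "cx", "cy" (pixels), "position" and "orientation" of the camera in the world. Camera axes: x right, y up, looking along -z (the intrinsics and any distortion apply to the point x, -y, -z); pixel columns grow to the right and rows downward; lengths in m; the calibration is good to about 2 mm. A picture is of the moment at which its call begins. There is no depth.
A pose or a line that the arm cannot do raises env.Unreachable and nothing moves.
- env.close_job(): hands the job in, once; it reports no verdict.
Trained networks look in a picture, given as the dict that the camera call returned (one of the last four; its "shot" number tells which), for a name from the list of things; names that differ only in an ending like _2 or _b are one class to them, and where a whole thing is asked for, a point or a joint stands for the part that bears it (a point fixed in the world has none). Each returns a list of dicts, best first, with "score" (0 to 1); they miss things now and then, are a little off and sometimes report something else, mostly with a low value. They report only what shows in the picture. A call takes as long as a camera call.
- env.search_frame(picture, thing): "xyz" ([x, y, z] in m, in world coordinates, good to about 4 mm: the middle of the surface that is visible of it).
- env.trace(picture, thing): "mask" (480x640 bool, what is visible of it).
The state is a dict: "clock": time; "joint_positions": joint angles; "qvel": joint speeds; "joint_torque": joint torques, N m; "position": TCP position; "tool_rot": TCP orientation; "force": force on the tool from outside, world axes, zero at the start; "wrist_torque": the same for the moment, N m; "opening": opening from 0.0 (shut) to 1.0 (fully open).
Only numpy, scipy, OpenCV 4.12 (cv2) and the standard library are available. Lean on these libraries where they do the work, as an engineer would, in place of code of your own. Each camera call takes 0.05 s, during which the arm holds its last target.

## Working session

There is one attempt and no reset: what is moved stays moved. The work goes in short steps, each a Python script; the robot and the scene stay as the last script left them, time stands still between calls to the robot, and variables do not carry over. Pictures are saved under pics/ and viewed, and the job is handed in when it is done.

```bash
mkdir -p pics; ls
python3 - <<'E'
from workcell import env
import cv2
s=env.read_state(); print(s)
for n in ["side","top","wrist"]:
    p=env.grab_frame(n); cv2.imwrite(f"pics/{n}0.png",p["image"])
    print(n,{k:v for k,v in p.items() if k!="image"})
    for t in ["float","float_grip","hook_stand","cradle","tube","face_near","face_far"]:
        try:
            r=env.search_frame(p,t)
            print(t,[([round(float(v),3) for v in d["xyz"]],round(d["score"],2)) for d in r[:3]])
        except Exception as e: print(t,repr(e))
print(env.read_state()["clock"])
E
```

```text
pics
{'clock': 0.0, 'joint_positions': array([-5.18163833e+01,  2.20898961e+01,  3.79369185e-01, -3.05772085e-02,
       -6.84095973e+01, -1.48166926e+01]), 'qvel': array([-0.12976181,  0.08675263, -0.06880325,  0.00391978, -0.08607976,
        0.01487176]), 'joint_torque': array([-7.60881339e-04, -3.90659988e+01,  1.87408125e+01,  4.22001198e+00,
        1.10484267e-02, -2.23793527e-04]), 'position': array([ 0.24767311, -0.57317483,  0.22146179]), 'tool_rot': array([-8.98766026e+01,  3.25614656e-03,  2.33556464e+01]), 'force': array([ 0.19680268,  0.53265039, -0.24248685]), 'wrist_torque': array([-0.00367795,  0.01280087,  0.01362106]), 'opening': 1.000904700036712}
side {'fx': 597.7171051293999, 'fy': 597.7171051293999, 'cx': 322.14204706125435, 'cy': 246.32225635045668, 'position': array([0.37334639, 0.94623698, 0.95680873]), 'orientation': array([  50.37212679,   -0.91381647, -167.99100614]), 'shot': 1}
float [([0.566, 0.01, 0.076], 0.74)]
float_grip [([0.565, 0.013, 0.083], 0.8)]
hook_stand [([0.596, 0.302, 0.012], 0.89), ([0.475, -0.284, 0.034], 0.48)]
cradle [([0.535, 0.042, 0
[... 338 characters left out ...]
1,   1.31138096, -88.44179979]), 'shot': 2}
float [([0.562, -0.013, 0.077], 0.96), ([0.328, -0.136, 0.008], 0.57)]
float_grip [([0.564, -0.007, 0.081], 0.94)]
hook_stand [([0.591, 0.281, 0.015], 0.62)]
cradle [([0.531, 0.027, 0.008], 0.61), ([0.792, 0.305, 0.001], 0.21)]
tube [([0.476, -0.305, 0.032], 0.58)]
face_near [([0.362, 0.167, 0.022], 0.23)]
face_far []
wrist {'fx': 365.6395354807578, 'fy': 365.6395354807578, 'cx': 315.5911113498348, 'cy': 239.4665553503688, 'position': array([ 0.17665637, -0.60596184,  0.38459295]), 'orientation': array([-1.65546038e+01, -4.71952183e-02,  1.13338279e+02]), 'shot': 3}
float []
float_grip []
hook_stand []
cradle []
tube []
face_near []
face_far []
1.2
```

View pics/side0.png

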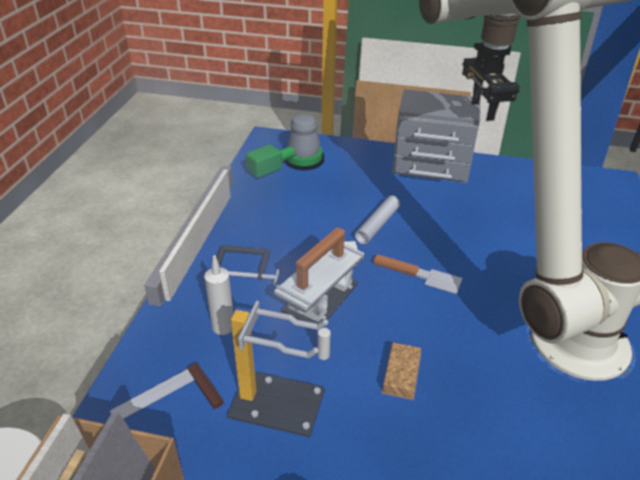

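View pics/top0.png

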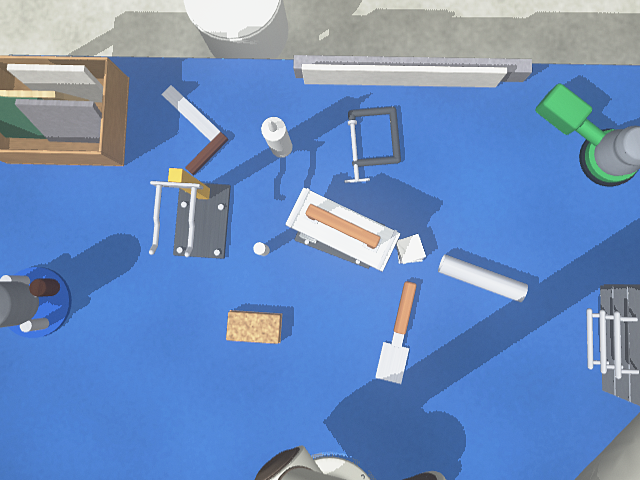

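View pics/wrist0.png

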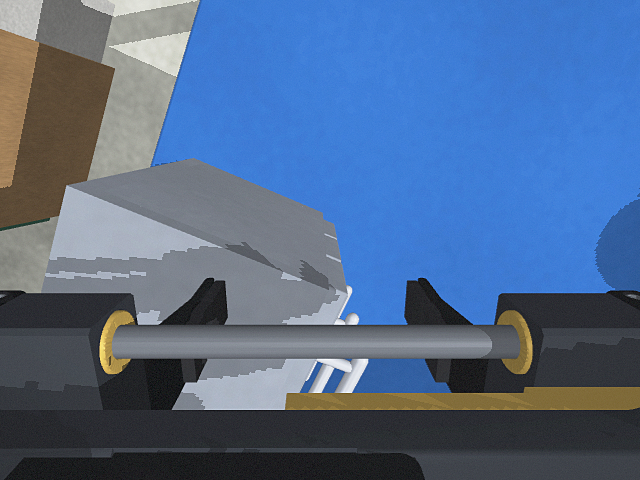

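```bash
cat > h.py <<'E'
import numpy as np, cv2
from scipy.spatial.transform import Rotation as Ro
from scipy.optimize import least_squares
from workcell import env
def cam(p):
    R=Ro.from_euler('xyz',p["orientation"],degrees=True).as_matrix(); return R,np.array(p["position"])
def proj(p,X):
    R,t=cam(p); c=(np.atleast_2d(X)-t)@R
    return np.c_[p["cx"]+p["fx"]*c[:,0]/-c[:,2], p["cy"]+p["fy"]*(-c[:,1])/-c[:,2]]
def ray(p,uv,z):
    R,t=cam(p); uv=np.atleast_2d(uv)
    d=np.c_[(uv[:,0]-p["cx"])/p["fx"],-(uv[:,1]-p["cy"])/p["fy"],-np.ones(len(uv))]@R.T
    return t+d*((z-t[2])/d[:,2])[:,None]
E
python3 - <<'E'
from h import *
import pickle
P={}
for n in ["side","top"]:
    p=env.grab_frame(n); P[n]=p
    M={}
    for t in ["float","float_grip","hook_stand","tube"]:
        r=env.trace(p,t)
        if r:
            M[t]=r[0]["mask"]; print(n,t,[(round(d["score"],2),int(d["mask"].sum())) for d in r[:3]])
    p["M"]=M
pickle.dump(P,open("P0.pkl","wb"))
for n in P:
    im=P[n]["image"].copy()
    for t,c in zip(P[n]["M"],[(0,0,255),(0,255,0),(255,0,255),(0,255,255)]):
        cs,_=cv2.findContours(P[n]["M"][t].astype(np.uint8),cv2.RETR_LIST,cv2.CHAIN_APPROX_NONE); cv2.drawContours(im,cs,-1,c,1)
    b=(135,165,400,140) if n=="top" else (200,190,220,240)
    for nm,i in(("m",im),("r",P[n]["image"])):
        k=2 if n=="top" else 2.4
        cv2.imwrite(f"pics/{n}1{nm}.png",cv2.resize(i[b[1]:b[1]+b[3],b[0]:b[0]+b[2]],None,fx=k,fy=k,interpolation=cv2.INTER_CUBIC))
p=P["top"]
m=p["M"]["tube"].astype(np.uint8); print(cv2.minAreaRect(cv2.findNonZero(m)))
E
```

```text
side float [(0.63, 3556)]
side float_grip [(0.91, 3577)]
side hook_stand [(0.83, 6497)]
side tube [(0.68, 813)]
top float [(0.6, 4720)]
top float_grip [(0.82, 4748)]
top hook_stand [(0.91, 4768), (0.61, 4603)]
top tube [(0.92, 1748), (0.74, 4569)]
((483.0409851074219, 278.1926574707031), (92.08700561523438, 20.982830047607422), 19.604087829589844)
```

View pics/top1m.png

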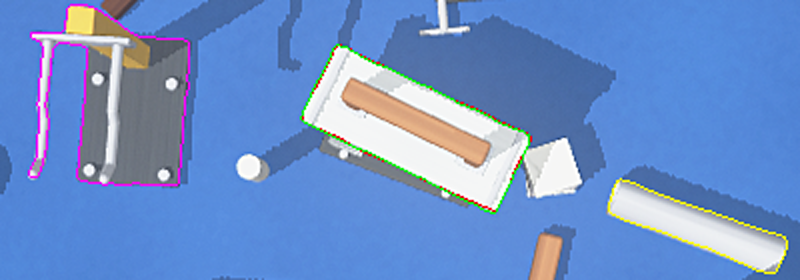

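View pics/side1m.png

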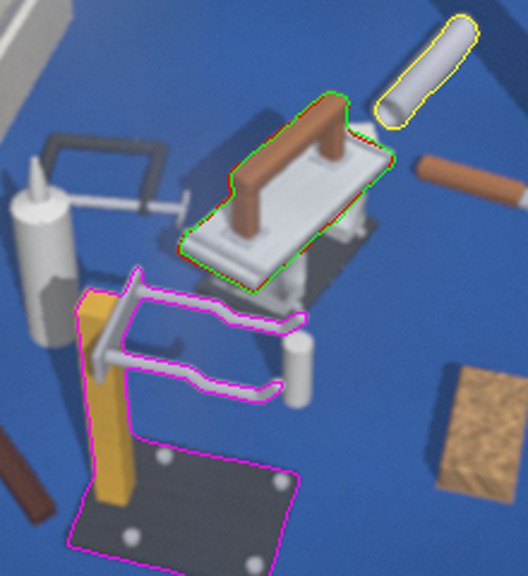

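View pics/side1r.png

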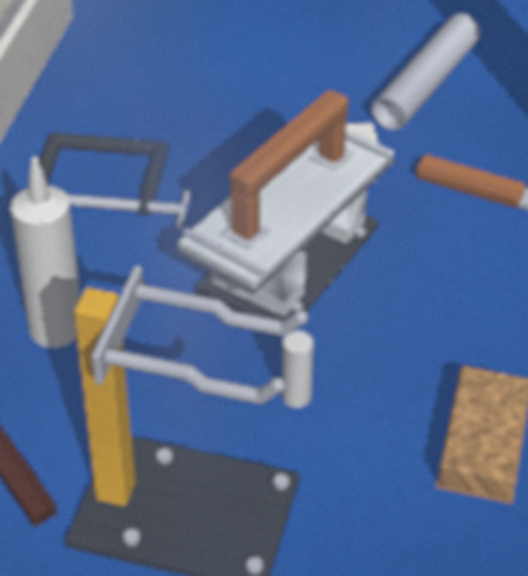

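```bash
cat > fit.py <<'E'
from h import *
from scipy.optimize import minimize
S=4
def box(x0,x1,y0,y1,z0,z1): return np.array([[x,y,z] for x in(x0,x1) for y in(y0,y1) for z in(z0,z1)])
def cyl(a,b,r,n=24):
    a=np.array(a,float);b=np.array(b,float);d=(b-a)/np.linalg.norm(b-a)
    u=np.cross(d,[0.3,0.5,0.8]);u/=np.linalg.norm(u);v=np.cross(d,u)
    th=np.linspace(0,2*np.pi,n,endpoint=False)
    c=r*(np.cos(th)[:,None]*u+np.sin(th)[:,None]*v); return np.r_[a+c,b+c]
def sil(p,parts,x,y,yaw,z=0):
    c,s=np.cos(yaw),np.sin(yaw);R=np.array([[c,-s,0],[s,c,0],[0,0,1]])
    im=np.zeros((480*S,640*S),np.uint8)
    for P in parts:
        uv=proj(p,P@R.T+[x,y,z]); h=cv2.convexHull(((uv+.5)*S).astype(np.float32))
        cv2.fillConvexPoly(im,np.round(h*16).astype(np.int32),1,shift=4)
    return cv2.resize(im.astype(np.float32),(640,480),interpolation=cv2.INTER_AREA)
def iou(p,m,parts,*q):
    s=sil(p,parts,*q); m=m.astype(np.float32); return np.minimum(s,m).sum()/np.maximum(s,m).sum()
def fit(PM,partsf,x0,steps):
    f=lambda q:-sum(iou(p,m,partsf(q),q[0],q[1],q[2]) for p,m in PM)/len(PM)
    x0=np.array(x0,float); sim=np.vstack([x0]+[x0+np.eye(len(x0))[i]*steps[i] for i in range(len(x0))])
    r=minimize(f,x0,method='Nelder-Mead',options=dict(initial_simplex=sim,xatol=1e-4,fatol=1e-5,maxiter=300)); return r.x,-r.fun
def FLOAT(z0=.062): return [box(-.043,.043,-.11,.11,z0,z0+.016),box(-.012,.012,-.075,.075,z0+.066,z0+.088)]+[box(-.011,.011,s*.066-.009,s*.066+.009,z0+.016,z0+.07) for s in(-1,1)]
def TUBE(z0=.02): return [cyl([0,-.09,z0],[0,.09,z0],.02)]
def STAND(bx):
    L=[box(.095,.12,-.0125,.0125,0,.225),box(.087,.095,-.045,.045,.195,.223),box(bx-.08,bx+.08,-.055,.055,0,.01)]
    for s in(-1,1):
        pts=[(.09,.209),(.03,.209),(.02,.2),(-.02,.2),(-.032,.213)]
        for a,b in zip(pts,pts[1:]): L.append(cyl([a[0],s*.032,a[1]],[b[0],s*.032,b[1]],.005,12))
    return L
E
python3 - <<'E'
from fit import *
import pickle
P=pickle.load(open("P0.pkl","rb"))
for sel in (["top"],["side"],["top","side"]):
    PM=lambda t:[(P[n],P[n]["M"][t]) for n in sel]
    q,v=fit(PM("float"),lambda q:FLOAT(),[.563,-.01,np.radians(-27)],[.01,.01,.05]); print(sel,"float",q[:2].round(4),np.degrees(q[2]).round(2),round(v,3))
    q,v=fit(PM("tube"),lambda q:TUBE(),[.476,-.3,np.radians(-19)],[.01,.01,.05]); print("tube",q[:2].round(4),np.degrees(q[2]).round(2),round(v,3))
    q,v=fit(PM("hook_stand"),lambda q:STAND(q[3]),[.52,.31,np.radians(0),.06],[.02,.01,.05,.02]); print("stand",q.round(4),np.degrees(q[2]).round(2),round(v,3))
    for n in sel:
        im=P[n]["image"].copy(); s=(sil(P[n],STAND(q[3]),*q[:3])>.5).astype(np.uint8)
        cs,_=cv2.findContours(s,cv2.RETR_LIST,cv2.CHAIN_APPROX_NONE); cv2.drawContours(im,cs,-1,(0,0,255),1)
        b=(135,150,130,125) if n=="top" else (210,280,140,160)
        cv2.imwrite(f"pics/st_{n}_{len(sel)}.png",cv2.resize(im[b[1]:b[1]+b[3],b[0]:b[0]+b[2]],None,fx=3.5,fy=3.5,interpolation=cv2.INTER_NEAREST))
E
python3 -c "
import cv2,numpy as np
a=cv2.imread('pics/st_top_2.png');b=cv2.imread('pics/st_side_2.png')
h=max(a.shape[0],b.shape[0]);f=lambda i:np.pad(i,((0,h-i.shape[0]),(0,0),(0,0)))
o=np.hstack([f(a),f(b)]);cv2.imwrite('pics/st_c.png',cv2.resize(o,None,fx=.8,fy=.8))"
```

```text
['top'] float [ 0.5668 -0.0131] -24.19 0.977
tube [ 0.4767 -0.3074] -18.71 0.951
stand [ 0.5358  0.2925 -0.0326  0.0489] -1.87 0.962
['side'] float [ 0.567  -0.0119] -23.98 0.963
tube [ 0.4746 -0.3061] -18.16 0.919
stand [ 0.5349  0.2925 -0.0358  0.0507] -2.05 0.95
['top', 'side'] float [ 0.5669 -0.0129] -24.01 0.969
tube [ 0.4762 -0.307 ] -18.57 0.922
stand [ 0.535   0.2926 -0.0372  0.0504] -2.13 0.955
```

View pics/st_c.png

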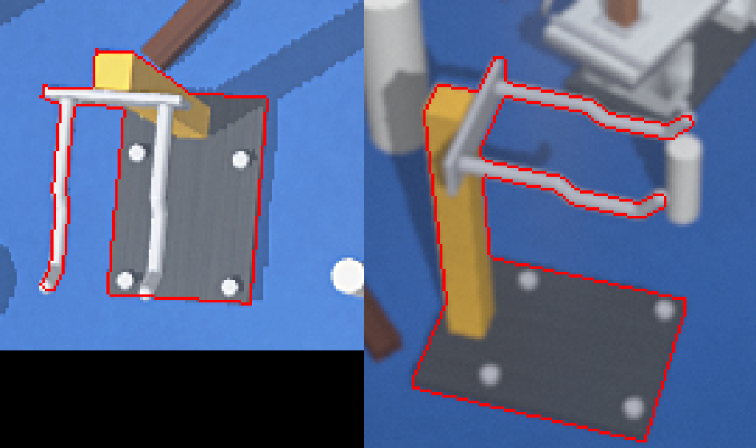

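Run:
```python
from h import *
import pickle
P=pickle.load(open("P0.pkl","rb"))
g=np.array([.5669,-.0129,.139])
for y in (66,-114):
    for nm,pos,yy in (("pick",[*g[:2],.12],y),("stand",[.535,.2925,.197],y+21.9),("pre",[.435,.296,.224],y+21.9),("tube",[.476,-.307,.003],y+5.4),("seat",[.56,-.01,.043],y)):
        q=env.inverse_kinematics(pos,[-90,0,yy]); print(y,nm,None if q is None else np.round(q,1))
p=env.grab_frame("top")
for t in ["adhesive","rod_offcut","sample_stack","clamp","square","scraper","sanding_block"]:
    r=env.search_frame(p,t); print(t,[(np.round(d["xyz"],3),round(d["score"],2)) for d in r[:2]])
print(env.read_state()["clock"])
```

```text
66 pick [ 15.1  21.9 -15.9   0.  -52.2 -39.1]
66 stand [ 43.9  21.6  -4.    0.  -64.4 -46. ]
66 pre [ 51.9  12.3 -13.2   0.  -64.4 -54. ]
66 tube [-16.4  30.8 -22.1   0.  -37.1  -2.2]
66 seat [ 15.6  26.9 -21.3   0.  -41.7 -39.6]
-114 pick [ 15.1  21.9 -15.9   0.  -52.2 140.9]
-114 stand [ 43.9  21.6  -4.    0.  -64.4 134. ]
-114 pre [ 51.9  12.3 -13.2   0.  -64.4 126. ]
-114 tube None
-114 seat [ 15.6  26.9 -21.3   0.  -41.7 140.4]
adhesive [(array([0.737, 0.122, 0.149]), 0.64), (array([ 0.565, -0.014,  0.075]), 0.31)]
rod_offcut [(array([0.522, 0.154, 0.076]), 0.63)]
sample_stack [(array([ 0.535, -0.154,  0.036]), 0.68), (array([0.587, 0.281, 0.012]), 0.54)]
clamp [(array([ 0.764, -0.076,  0.012]), 0.7)]
square [(array([0.791, 0.307, 0.006]), 0.67), (array([0.528, 0.026, 0.007]), 0.38)]
scraper [(array([ 0.326, -0.136,  0.007]), 0.55)]
sanding_block [(array([0.36 , 0.165, 0.026]), 0.65), (array([ 0.478, -0.305,  0.031]), 0.27)]
2.1
```

Run:
```python
from h import *
o=[-90,0,66]
env.goto([.5669,-.0129,.22],o)
env.gripper_to(1.0)
p=env.grab_frame("wrist"); cv2.imwrite("pics/w1.png",p["image"])
r=env.move_straight([.5669,-.0129,.120],force_limit=10); print("touch",r)
env.gripper_to(0.0,40)
s=env.read_state(); print(s["opening"]*87,s["force"],s["position"],s["clock"])
p=env.grab_frame("wrist"); cv2.imwrite("pics/w2.png",p["image"])
```

```text
touch False
23.338449182535516 [-0.66305692  0.18447543  1.48131298] [ 0.56666153 -0.01285895  0.11990355] 6.5333
```

View pics/w2.png

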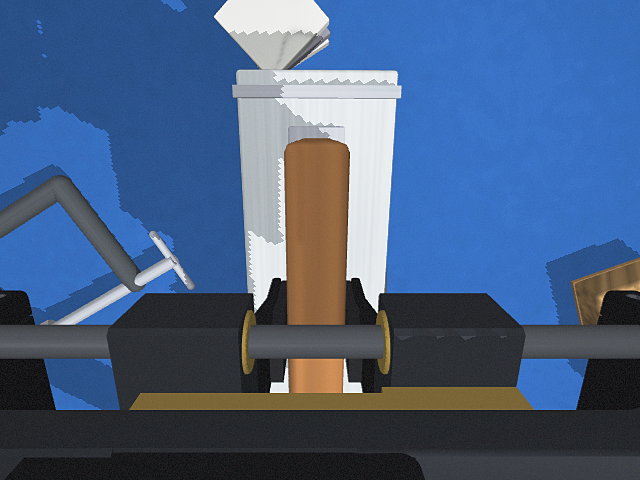

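The bar (u≈285–350, running straight up the image) sits between the pads and the opening reads 23 mm, so the float is gripped square. Now I lift it and carry it to the front of the hook.

Run:
```python
from h import *
sx,sy,yaw=.535,.2925,-2.1
c,s_=np.cos(np.radians(yaw)),np.sin(np.radians(yaw))
W=lambda x,z:[sx+c*x,sy+s_*x,z]
o=[-90,0,yaw+90]
env.move_straight([.5669,-.0129,.245],rate=.12)
s=env.read_state(); print(s["opening"]*87,s["force"])
env.move_straight([.45,.02,.245],rate=.2)
env.move_straight(W(-.115,.224),rotation=o,rate=.2)
p=env.grab_frame("top"); cv2.imwrite("pics/t2.png",p["image"])
p=env.grab_frame("side"); cv2.imwrite("pics/s2.png",p["image"][200:440,180:480].repeat(2,0).repeat(2,1))
s=env.read_state(); print(s["opening"]*87,s["force"],s["position"],s["tool_rot"],s["clock"])
```

```text
23.253139950258362 [ 0.88383327  0.5228495  -3.9849082 ]
23.438824432488556 [ 0.48234801  0.5136935  -4.46549291] [0.42021707 0.29584821 0.22422448] [-9.00058436e+01 -4.27929961e-03  8.78294489e+01] 10.175
```

View pics/t2.png

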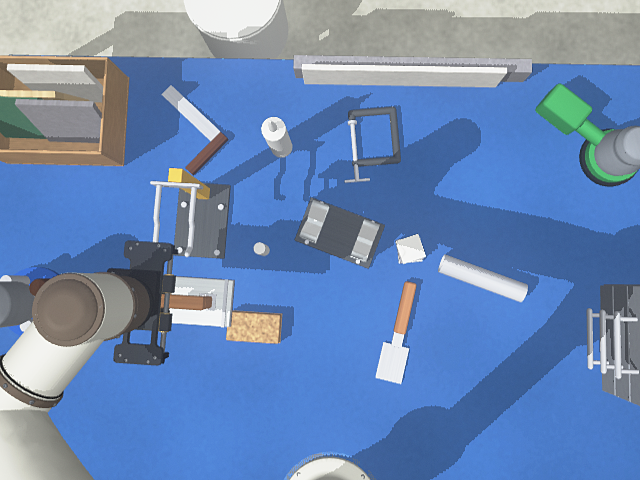

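View pics/s2.png

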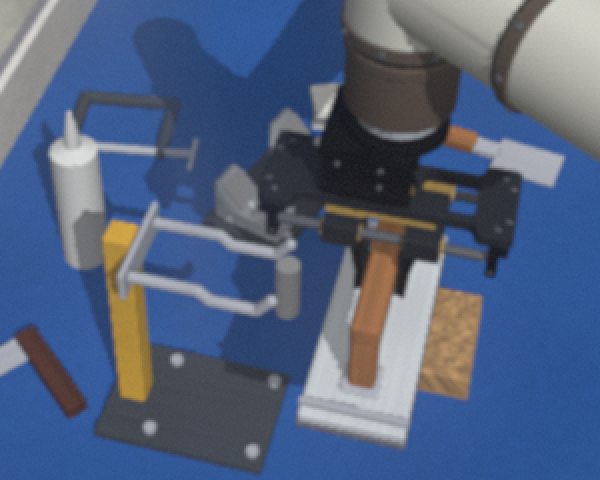

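The top view shows the float held level in front of the prongs, with its handle at (190,301). The cradle is now clear at (340,232). I push it in along the stand's +x and lower it.

Run:
```python
from h import *
sx,sy,yaw=.535,.2925,-2.1
c,s_=np.cos(np.radians(yaw)),np.sin(np.radians(yaw))
W=lambda x,z:[sx+c*x,sy+s_*x,z]
r=env.move_straight(W(0,.224),rate=.07,force_limit=12); s=env.read_state();print("in",r,s["position"],s["force"])
if not r:
    r=env.move_straight(W(0,.194),rate=.03,force_limit=3.5); s=env.read_state();print("down",r,s["position"],s["force"],s["wrist_torque"])
p=env.grab_frame("side"); cv2.imwrite("pics/s3.png",p["image"][200:440,180:480].repeat(2,0).repeat(2,1))
p=env.grab_frame("top"); cv2.imwrite("pics/t3.png",p["image"][120:360,100:400].repeat(2,0).repeat(2,1))
print(s["opening"]*87,s["clock"])
```

```text
in False [0.53468779 0.29253287 0.22413557] [ 0.31918882 -0.18287009 -4.61330953]
down True [0.53477916 0.29230837 0.19681352] [-0.2138546  -0.13206419  4.75169294] [0.0684006  0.16820724 0.00046195]
23.71817597451878 12.8
```

View pics/s3.png

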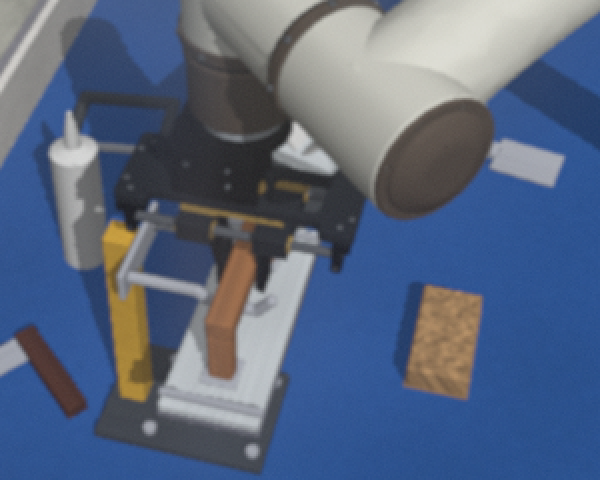

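The contact height of 0.1968 matches the expected seat height (0.197), and the side view shows the bar across both prongs. I release, retreat and look.

Run:
```python
from h import *
import pickle
env.gripper_to(0.6); s=env.read_state(); print(s["opening"]*87,s["force"])
x,y,z=s["position"]
print(env.move_straight([x,y,.30],rate=.12,force_limit=15), env.read_state()["force"])
env.goto([.476,-.307,.16],[-90,0,71.4])
P={}
for n in("side","top"):
    p=env.grab_frame(n); P[n]=p; p["M"]={}
    for t in["float","cradle","tube"]:
        r=env.trace(p,t); print(n,t,[(round(d["score"],2),int(d["mask"].sum())) for d in r[:3]])
        if r: p["M"][t]=r[0]["mask"]
    im=p["image"].copy()
    for t,c in zip(p["M"],[(0,0,255),(0,255,0),(255,0,255)]):
        cs,_=cv2.findContours(p["M"][t].astype(np.uint8),cv2.RETR_LIST,cv2.CHAIN_APPROX_NONE); cv2.drawContours(im,cs,-1,c,1)
    cv2.imwrite(f"pics/{n}4.png",p["image"]); cv2.imwrite(f"pics/{n}4m.png",im[120:420,100:500].repeat(2,0).repeat(2,1))
pickle.dump(P,open("P4.pkl","wb"))
p=env.grab_frame("wrist"); cv2.imwrite("pics/w4.png",p["image"])
print(env.read_state()["clock"])
```

```text
52.16250675780111 [-0.78636976 -0.60548994 -0.5098761 ]
False [-0.41957251 -1.11939759  0.15231835]
side float [(0.96, 5298), (0.34, 1541), (0.26, 779)]
side cradle [(0.83, 2260), (0.67, 874)]
side tube [(0.56, 799)]
top float [(0.77, 4902)]
top cradle [(0.6, 3779)]
top tube [(0.63, 150), (0.35, 1344)]
17.3833
```

View pics/side4m.png

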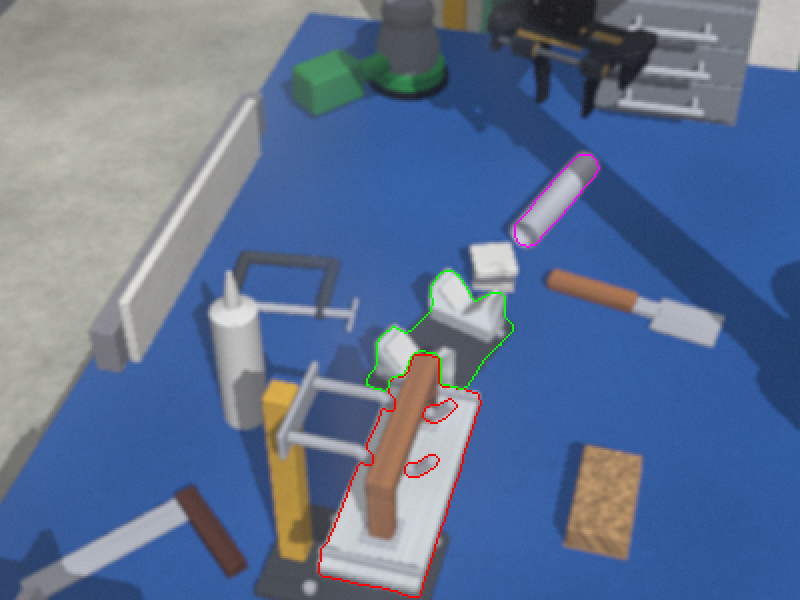

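View pics/top4m.png

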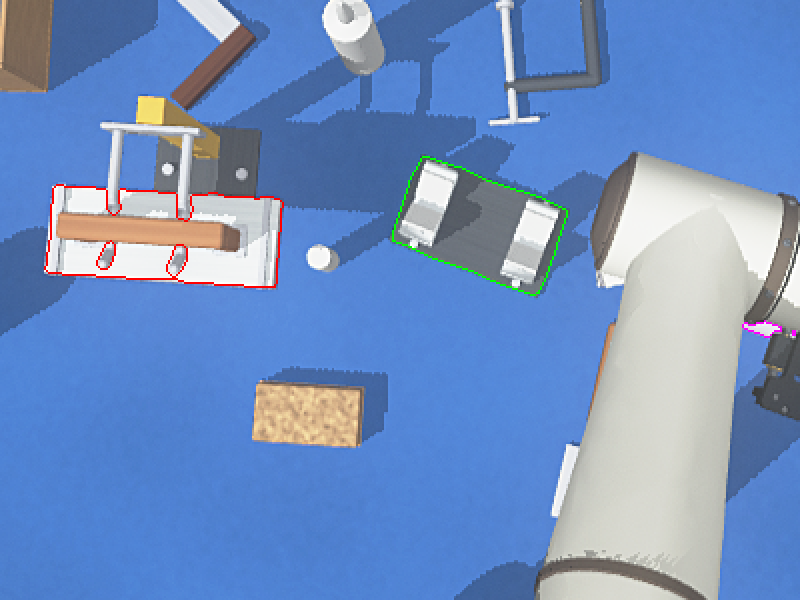

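View pics/w4.png

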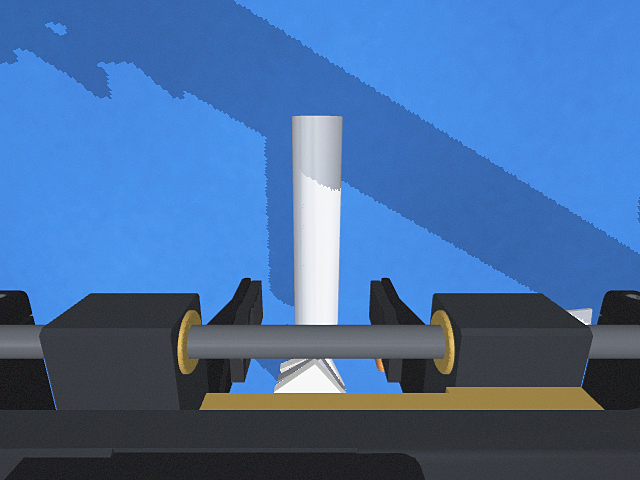

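The float hangs with both prongs through the opening, and the two prong tips show in front of the bar at about (107,255) and (177,260) of the doubled crop. The wrist view has the tube centred between the fingers (u≈292–341). Next I fit the cradle and pick up the tube.

```bash
cat >> fit.py <<'E'
def CRADLE():
    L=[box(-.05,.05,-.085,.085,0,.01)]
    for s in(-1,1):
        a,b=sorted((s*.039,s*.073)); L.append(box(-.04,.04,a,b,.01,.0337))
        for k in(-1,1): L.append(np.array([[k*x,y,z] for y in(a,b) for x,z in((0,.0337),(.04,.0337),(.04,.062),(.0283,.062))]))
    return L
E
python3 - <<'E'
from fit import *
import pickle
P=pickle.load(open("P4.pkl","rb"))
q,v=fit([(P["top"],P["top"]["M"]["cradle"])],lambda q:CRADLE(),[.565,-.012,np.radians(-20)],[.01,.01,.05]); print("cradle",q[:2].round(4),np.degrees(q[2]).round(2),round(v,3))
im=P["top"]["image"].copy(); 
for k in CRADLE():
    c,s=np.cos(q[2]),np.sin(q[2]); h=cv2.convexHull(proj(P["top"],k@np.array([[c,-s,0],[s,c,0],[0,0,1]]).T+[q[0],q[1],0]).astype(np.float32)); cv2.polylines(im,[np.round((h)*16).astype(np.int32)],True,(0,0,255),1,shift=4)
cv2.imwrite("pics/cr.png",cv2.resize(im[185:280,285:395],None,fx=5,fy=5,interpolation=cv2.INTER_NEAREST))
q,v=fit([(P["top"],P["top"]["M"]["float"]),(P["side"],P["side"]["M"]["float"])],lambda q:FLOAT(.205-.066),[.535,.2925,np.radians(-2)],[.01,.01,.05]); print("float",q[:2].round(4),np.degrees(q[2]).round(2),round(v,3))
# tube
env.gripper_to(1.0)
r=env.move_straight([.4762,-.307,.003],rate=.1,force_limit=8); s=env.read_state(); print(r,s["position"],s["force"])
env.gripper_to(0,55); s=env.read_state(); print(s["opening"]*87,s["force"],s["position"])
p=env.grab_frame("wrist"); cv2.imwrite("pics/w5.png",p["image"])
print(s["clock"])
E
```

```text
cradle [ 0.565  -0.0065] -19.4 0.971
float [0.5346 0.2911] -2.19 0.913
False [ 0.47664371 -0.30714873  0.00362066] [-0.69683013 -0.58424413  0.47005822]
38.65624942255357 [-0.80104703  0.44401484 -0.41424728] [ 0.47597776 -0.3069255   0.00291811]
20.8333
```

View pics/cr.png

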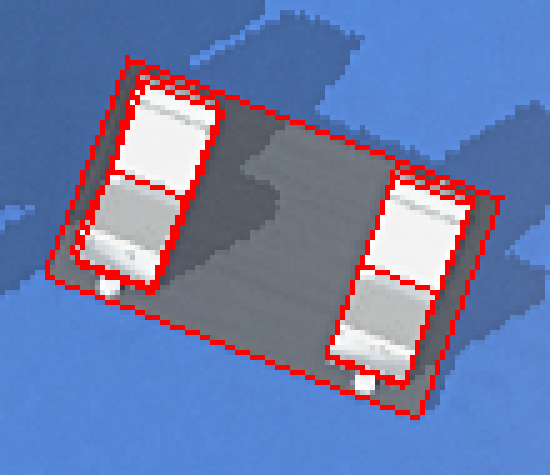

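View pics/w5.png

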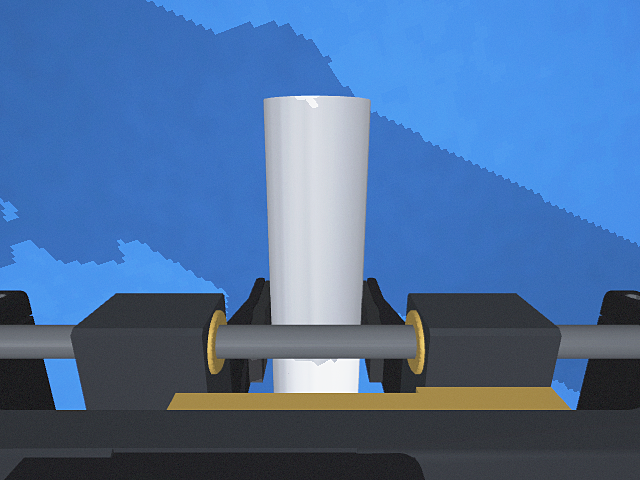

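The cradle outline overlays its edges closely. The tube is gripped at 38.7 mm and aligned straight in the wrist view. I carry it over and set it down slowly with a small force limit.

Run:
```python
from h import *
cx,cy,yaw=.565,-.0065,-19.4
o=[-90,0,yaw+90]
env.move_straight([.4762,-.307,.15],rate=.12)
env.move_straight([cx,cy,.15],rotation=o,rate=.2)
s=env.read_state(); print(s["opening"]*87,s["force"],s["position"],s["tool_rot"],s["clock"])
env.move_straight([cx,cy,.062],rate=.08)
env.dwell(.3)
s=env.read_state(); print("hover",s["force"],s["wrist_torque"],s["position"])
p=env.grab_frame("top"); cv2.imwrite("pics/t6.png",p["image"][150:330,250:490].repeat(3,0).repeat(3,1))
p=env.grab_frame("side"); cv2.imwrite("pics/s6.png",p["image"][200:380,240:480].repeat(3,0).repeat(3,1))
r=env.move_straight([cx,cy,.040],rate=.012,force_limit=3); s=env.read_state(); print(r,s["force"],s["wrist_torque"],s["position"],s["clock"])
```

```text
38.74095466183076 [-0.13552413 -0.19105023 -3.55320672] [ 0.56465647 -0.00726751  0.14998434] [-8.99815660e+01  1.43873876e-02  7.05361820e+01] 23.975
hover [ 0.62425667 -0.39461268 -2.97604958] [0.00079519 0.1582918  0.03727118] [ 0.56512122 -0.00644757  0.06230233]
True [-0.63953598 -0.26718349  4.24224232] [0.18666745 0.17727809 0.03391397] [ 0.56466636 -0.00647077  0.04487782] 26.9167
```

View pics/s6.png

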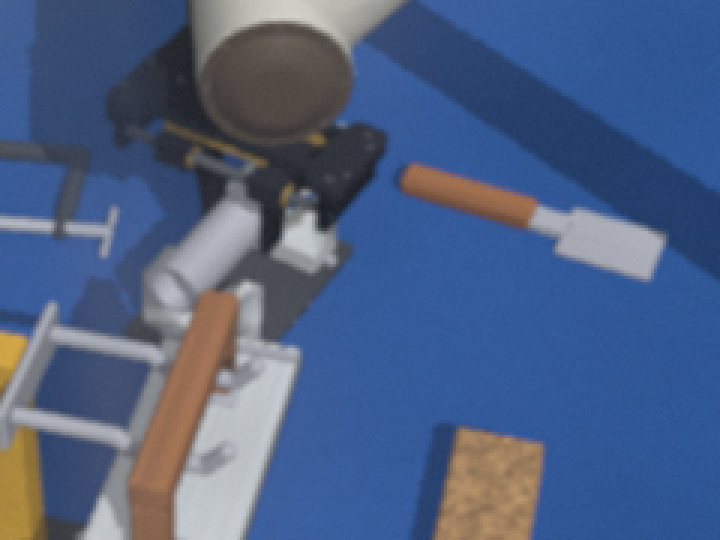

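View pics/t6.png

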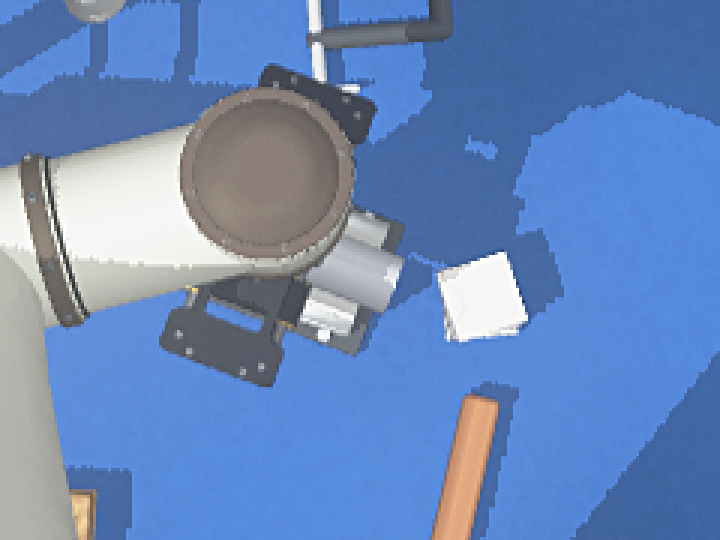

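The tube touched down at TCP z=0.0449, which matches full seating (0.045), with little side force. Now I press in small steps and watch the lateral component in the cradle frame.

```bash
cat > press.py <<'E'
from h import *
a=np.radians(-19.4); ex=np.array([np.cos(a),np.sin(a)]); ey=np.array([-np.sin(a),np.cos(a)])
def rd(n=6):
    F=[];T=[]
    for _ in range(n):
        env.dwell(.05); s=env.read_state(); F.append(s["force"]);T.append(s["wrist_torque"])
    F=np.mean(F,0);T=np.mean(T,0); return np.r_[F[:2]@ex,F[:2]@ey,F[2]],np.r_[T[:2]@ex,T[:2]@ey,T[2]],s
E
python3 - <<'E'
from press import *
F,T,s=rd(); print(F.round(2),T.round(2),s["position"].round(4))
x,y,z=.565,-.0065,s["position"][2]
for i in range(8):
    z-=.0004
    r=env.move_straight([x,y,z],rate=.01,force_limit=15)
    F,T,s=rd(); print(r,round(z,4),F.round(2),T.round(2),s["position"].round(4),round(s["opening"]*87,2),round(s["clock"],1))
    if F[2]>13 or r: break
E
```

```text
[-0.9   0.81  5.86] [0.16 0.24 0.06] [ 0.5647 -0.0065  0.0449]
False 0.0445 [-3.11  0.07  5.97] [0.1  0.92 0.09] [ 0.5647 -0.0065  0.0449] 39.06 27.9
False 0.0441 [-3.75  0.19  8.39] [0.05 1.17 0.09] [ 0.5647 -0.0065  0.0449] 38.71 28.4
False 0.0437 [-4.62  0.05 10.52] [0.03 1.39 0.1 ] [ 0.5647 -0.0065  0.0448] 38.91 28.9
False 0.0433 [-5.55 -0.18 12.58] [-0.02  1.61  0.07] [ 0.5647 -0.0065  0.0448] 39.05 29.5
False 0.0429 [-6.39 -0.39 14.79] [-0.03  1.87  0.07] [ 0.5647 -0.0065  0.0448] 39.09 30.1
```

Run:
```python
from press import *
p=np.array([.565,-.0065,.0429]); k=7000.
for i in range(5):
    F,T,s=rd(8)
    print(p.round(5),F.round(2),T.round(2),s["position"].round(4),round(s["opening"]*87,2),round(s["clock"],1))
    if abs(F[0])<.7 and 14.5<F[2]<17.5: break
    d=np.clip(F[0]/k,-.0006,.0006); p[:2]+=ex*d
    p[2]-=np.clip((15.8-F[2])/5500,-.0005,.0005)
    env.move_straight(p.tolist(),rate=.01,force_limit=15)
```

```text
[ 0.565  -0.0065  0.0429] [-6.35 -0.17 14.45] [-0.03  1.87  0.07] [ 0.5646 -0.0065  0.0448] 38.58 30.4
[ 0.56443 -0.0063   0.04265] [-4.96 -1.11 14.76] [-0.25  1.52  0.09] [ 0.5646 -0.0065  0.0448] 38.8 31.1
[ 0.56387 -0.0061   0.04247] [-4.01 -1.37 14.37] [-0.47  1.14  0.08] [ 0.5647 -0.0064  0.0448] 38.73 31.8
[ 0.56333 -0.00591  0.04221] [-2.33 -2.49 14.74] [-0.68  0.84  0.07] [ 0.5647 -0.0064  0.0448] 38.82 32.4
[ 0.56301 -0.0058   0.04201] [-1.64 -2.86 15.1 ] [-0.83  0.66  0.08] [ 0.5647 -0.0064  0.0448] 38.61 33.0
```

Run:
```python
from press import *
p=np.array([.56301,-.0058,.04201]); Ki=np.array([[3,1.29],[1.29,2.24]])/5.06e3
for i in range(4):
    F,T,s=rd(8)
    print(p.round(5),F.round(2),T.round(2),s["position"].round(4),s["tool_rot"].round(2),round(s["opening"]*87,2),round(s["clock"],1))
    if abs(F[0])<.8 and abs(F[1])<1 and 14.8<F[2]<17.5: break
    d=Ki@F[:2]; d*=min(1,.0009/np.linalg.norm(d))
    p[:2]+=ex*d[0]+ey*d[1]
    p[2]-=np.clip((16-F[2])/4500,-.0005,.0005)
    env.move_straight(p.tolist(),rate=.01,force_limit=15)
F,T,s=rd(8); print(F.round(2),T.round(2),s["position"].round(4))
for n in("top","side"):
    q=env.grab_frame(n); cv2.imwrite(f"pics/{n}7.png",q["image"])
print(env.read_state()["clock"])
```

```text
[ 0.56301 -0.0058   0.04201] [-1.02 -3.43 15.36] [-0.9   0.55  0.06] [ 0.5647 -0.0064  0.0448] [-9.003e+01  8.000e-02  7.065e+01] 38.75 33.7
[ 0.56224 -0.00626  0.04187] [-0.99 -1.37 14.62] [-0.4   0.52  0.03] [ 0.5647 -0.0064  0.0448] [-9.009e+01  2.000e-02  7.065e+01] 38.85 34.4
[ 0.56141 -0.00661  0.04156] [-0.42 -0.4  14.74] [-0.11  0.35  0.01] [ 0.5647 -0.0064  0.0448] [-9.019e+01 -4.000e-02  7.066e+01] 38.47 35.0
[ 0.56099 -0.00677  0.04128] [-0.48 -0.21 15.35] [-0.01  0.34 -0.  ] [ 0.5647 -0.0064  0.0448] [-9.023e+01 -7.000e-02  7.067e+01] 38.7 35.6
[-0.54  0.41 15.6 ] [-0.01  0.37  0.01] [ 0.5647 -0.0064  0.0448]
36.15
```

View pics/side7.png

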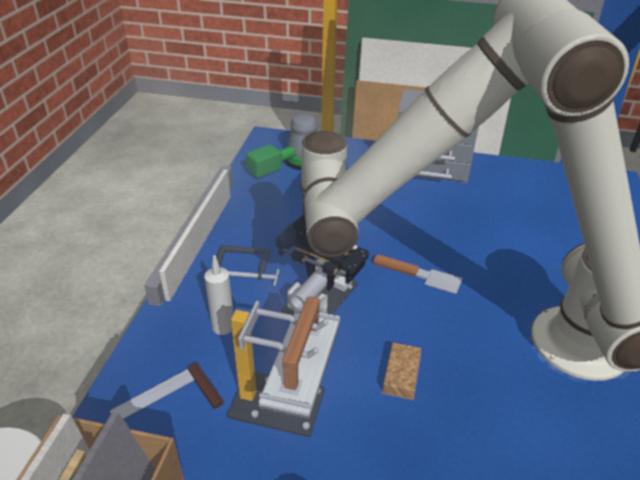

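View pics/top7.png

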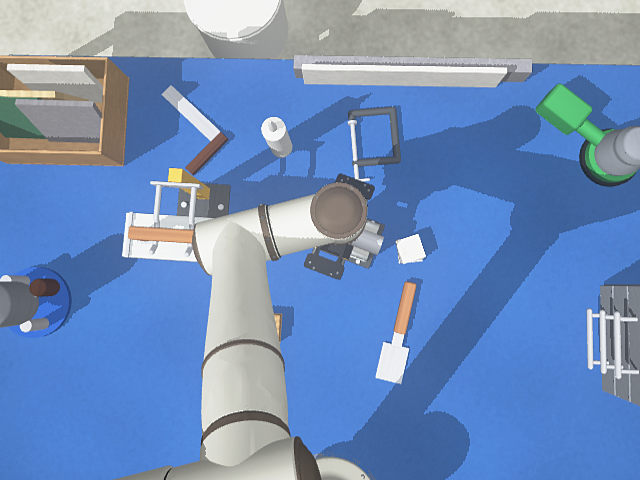

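Both views show the tube in the V, the float still hanging, and the bystanders where they were. One last offline check of the tube's position along the groove before I hand in.

Run:
```python
from fit import *
import pickle
P=pickle.load(open("P4.pkl","rb"))
o=[]
for n,b in(("top",(300,190,100,100)),("side",(270,230,100,100))):
    im=cv2.imread(f"pics/{n}7.png"); s=(sil(P[n],TUBE(.062),.5648,-.0065,np.radians(-19.4))>.5).astype(np.uint8)
    c,_=cv2.findContours(s,cv2.RETR_LIST,cv2.CHAIN_APPROX_NONE); cv2.drawContours(im,c,-1,(0,0,255),1)
    o.append(cv2.resize(im[b[1]:b[1]+b[3],b[0]:b[0]+b[2]],(400,400),interpolation=cv2.INTER_NEAREST))
cv2.imwrite("pics/chk.png",np.hstack(o))
```

```text
(no output)
```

View pics/chk.png

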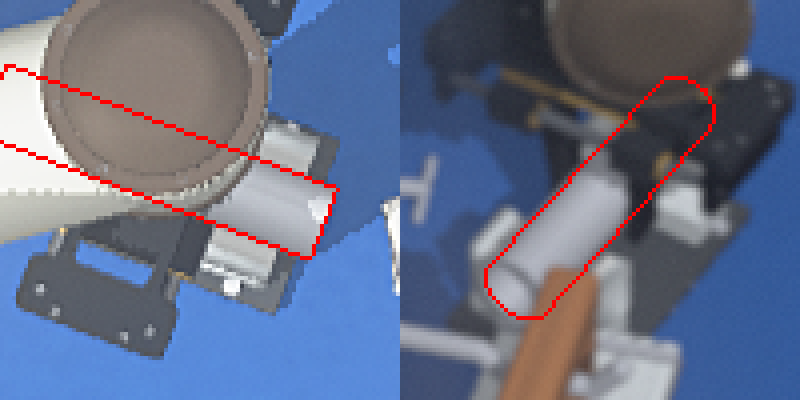

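The predicted outline of a centred, seated tube matches the visible ends in both views. I hand in while still pressing.

Run:
```python
from press import *
F,T,s=rd(4); print(F.round(2),T.round(2),s["position"].round(4),s["opening"]*87,s["clock"])
env.close_job()
```

```text
[ 0.16  0.24 15.1 ] [-0.03  0.34  0.01] [ 0.5647 -0.0064  0.0448] 38.92909280049419 36.35
the job is handed in; nothing more can be done
```

The float is hung over both prongs of the hook. The tube lies lengthwise in the V-blocks, and I handed the job in with the gripper still holding and pressing it, at about 36 s of the 72 s allowed.

- **Float:** the bar met the prongs at the expected height. After release, both camera views showed the prongs through the handle opening and the float hanging level. It was still there in the last pictures.
- **Tube:** it touched down slowly at a 3 N force limit, at TCP z = 0.0449 m; full seating is 0.045 m. The outline of a centred tube matched its visible ends in both views.
- **Press:** the final reading was 15.1 N up. Correcting for the sensor's offset, that is roughly 15–16 N on the tube beyond its weight. The first press leaned on the far face with about 6 N sideways. I shifted the target until side and axial forces were under 0.5 N, so both faces share the load.
- **Bystanders:** none looked moved in the last pictures, though the arm partly or fully hid the sanding block and the rod offcut in the top view, and the rod offcut was not clearly visible in the side view either.

No check failed.

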